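Dip the water level of the food warmer and hold the dipstick up to be read

ROBOT

A 6-joint arm with a two-finger parallel gripper is mounted at the origin on the work surface. World frame = base frame: x ahead of the robot, y to its left, z up, the work surface at z = 0. Lengths are in mm, angles in rad, forces in N, time in s.
With the tool pointing down it reaches from about 350 to 875 mm from the base axis. Payload 15.5 kg.
Tool frame: the origin (TCP) lies midway between the tips of the shut fingers; the grasp point (between the pads) lies 19 mm behind it; y points along the fingers, x is the direction in which the jaws open and shut, and the axes are right-handed (so a half turn about y gives the same grasp; the last joint's range is limited). The gripper opens to 85 mm and grips with 20 to 120 N. Pads are 22 mm wide; open, the fingers measure 114 mm over their backs; the gripper's body (76 mm by 85 mm) begins 54 mm behind the grasp point. The pads swing forward as they close: fully open they stand 13 mm farther back than shut.
Start: joints at [-1.224, 0.494, 1.345, -0, 1.302, -0.096], TCP at [267.796, -564.723, 231.277] pointing down, gripper open.
Joint ranges: [-2.91, 2.91], [-0.82, 2.16], [0.22, 2.67], [-1.22, 4.37], [0.12, 2.79], [-3.08, 3.08]. Speed limits (rad/s): [1.89, 1.89, 2.57, 3.01, 3.01, 3.01].

INTERFACE

Orientations are given as a unit quaternion [w, x, y, z].
In Python, from cell import readout, read_camera, ticket gives the robot as it stands.
- The arm moves only by the tool arm_command, never from a script. Its argument "deltas" is a list of rows, each a list of 7 numbers: the shift along the tool's x, y, z normalised to -1 to 1, where 1 is 30 cm, then the turn, a rotation vector about the tool's x, y, z normalised to -1 to 1, where 1 is 60 degrees, then the closure in counts, from 0 (fully open) to 255 (shut). In form: [[dx, dy, dz, rx, ry, rz, grip], ...]. A call has 1 to 10 rows; each row is the pose to reach, as a shift and turn from the pose measured when the call began, along the tool's axes at that moment; what a row does not reach only later rows make up. A row lasts 1/8 s, in which the tool goes at most 62.5 mm and 10.7 degrees, less where a joint would pass 70% of its speed; a pose out of reach is approached as far as the arm can. A call with a number of a shift or a turn outside -1 to 1 is refused whole. A call with a gripper value outside its range is refused whole. The fingers move at their own pace and stop on an object; the grip force is fixed at half the most. Time passes only in rows, so rows that repeat a pose let the fingers close. It gives the time, the measured TCP pose, the force and the opening at its end, in the units of the state.
- readout.get_obs(): the state, without advancing time (a new reading comes with each control period).
- read_camera(name): name is "side" or "top"; returns a dict with "image" (480x640x3 uint8, blue, green, red), "fov_y" (degrees; the focal length in pixels is half the picture's height over the tangent of half this angle, whatever the lens; pixels are square), "cx", "cy" (the principal point, pixels), "dist_coeffs" ([k1, k2, p1, p2, k3] as OpenCV has them; the pictures are not rectified), "T" (4x4, takes a point from camera to world coordinates). Camera axes: x right, y down, z forward; pixel columns grow to the right and rows downward; lengths in mm; the calibration is good to about 2 mm. A picture is of the moment at which its call begins. There is no depth.
- ticket.hand_in(): hands the job in, once; it reports no verdict.
The state is a dict: "time": time; "joint_positions": joint angles; "qvel": joint speeds; "effort": joint torques, N m; "tool_pos": TCP position; "ee_rot": TCP orientation; "contact_force": force on the tool from outside, world axes, zero at the start; "torque": the same for the moment, N m; "gripper_width": opening from 0.0 (shut) to 1.0 (fully open).
Only numpy, scipy, OpenCV 4.12 (cv2) and the standard library are available. Lean on these libraries where they do the work, as an engineer would, in place of code of your own. Each camera call takes 0.05 s, during which the arm holds its last target.

TASK

Before the snacks are handed out, check the water in the food warmer: take the dipstick from the rests of its drip tray, put it into the warmer's angled filler neck until its collar stops fully home on the mouth, and draw it right out again. Then hold it up level, like a ruler to be read, with its tip over the drip tray and all of it at least 15 cm above the trolley top, and finish there, still holding it: do not put it down or let go. Leave everything else on the trolley where it stands.

Things in the scene. Friction and masses are not known exactly. Their poses are not given: they have to be found in the camera images.
- dipstick: Dipstick, rigid, 250 mm long, 0.12 kg, all round on one axis. Origin: on the axis, at the collar face that stops on the neck's mouth. Own +x runs to the tip: steel rod 8 mm thick from x = 0 to +140 mm, collar 34 mm across from 0 to -8, black handle 18 mm across from -8 to -100, end knob 24 mm across to -110. Balances near the collar. Starts lying level on the drip tray's rests, axis 50 mm high.
- dipstick_tip (a point): The rod's rounded, grooved tip: x = +140 mm of the dipstick.
- dipstick_handle (a point): Middle of the handle, on the axis: x = -54 mm of the dipstick. The handle (18 mm across) is free on both sides and below from the collar to the rest under its end, 31 mm beyond this point.
- drip_tray: Shallow steel drip tray, fixed, 270 mm (its x) by 90 mm (its y), rim 12 mm high. Origin: centre of the underside. Two upright notched rests: at x = -115 mm, 54 mm wide, 62 mm high, under the handle's end; at x = +80 mm, 44 mm wide, 62 mm high, under the rod. At the start the dipstick lies along the tray's x, tip to +x, its origin at tray x = -30 mm.
- warmer: Steel counter-top food warmer, fixed, 340 mm (its x) by 270 mm (its y), rim 205 mm high, lid 224 mm, lid handle to 252 mm. Origin: centre of the footprint, on the trolley top. Control panel on its -x side; the filler neck sticks out of its -y side.
- neck: Filler neck: rigid steel guide tube out of the warmer's -y wall at 45 degrees. Origin: centre of its mouth, where the collar stops, 155 mm above the trolley top, 50 mm out from the wall. Own +z: the tube's axis, outwards and up; the dipstick goes in with its +x along the neck's -z. Mouth 33 mm outside, flared inside from 27 mm to the 16 mm bore within 14 mm; empty below for over 140 mm.
- bowl_a: Bystander: white bowl with a round cake, 132 mm across, 60 mm high. Origin: centre of its foot.
- bowl_b: Bystander: white bowl with cut cake, 132 mm across, 48 mm high. Origin: centre of its foot.
- napkins: Bystander: stack of paper napkins, 110 x 165 x 32 mm. Origin: centre of its underside.
- mug: Bystander: white mug, 80 mm across, 92 mm high. Origin: centre of its foot.
- water_bottle: Bystander: clear bottle, 64 mm across, 210 mm high. Origin: centre of its foot.
- neck_cap: Bystander: the neck's black screw cap, 38 mm across, 16 mm high, lying near the warmer. Origin: centre of its underside.

How it is judged:
By the outcome, as a careful person would: the job done as asked, in the order asked, and still so for the second after the job is handed in, while the arm keeps its last pose, push and grip.
It also fails if it takes over 51 s, if anything falls off the work surface, if the arm or the gripper's body presses on something with over 40 N, if the wrist force passes 120 N, or if a joint passes its speed limit or range.

## Working session

There is one attempt and no reset: what is moved stays moved. The work goes in short steps, Python scripts to look and compute and a tool call to move; the robot and the scene stay as the last step left them, time stands still between calls to the robot, and variables do not carry over. Pictures are saved under pics/ and viewed, and the job is handed in when it is done.

Besides the shell and the picture viewer there is one more tool, called in YAML: its name, and indented under it one key for each argument. arm_command: Moves the arm, as the interface text tells. Scaled input: -1 to 1 covers 30 cm each way for a shift and 60 degrees each way for a turn. Its arguments: {"type":"object","properties":{"deltas":{"type":"array"}},"required":["deltas"]}

```bash
ls; mkdir -p pics
python3 - <<'E'
from cell import readout, read_camera
import cv2,json,numpy as np
print(readout.get_obs())
for n in("side","top"):
    c=read_camera(n); cv2.imwrite(f"pics/{n}0.png",c["image"])
    d={k:(v.tolist() if hasattr(v,'tolist') else v) for k,v in c.items() if k!="image"}
    json.dump(d,open(n+".json","w")); print(n,d)
E
```

```text
pics
{'time': 0.0, 'joint_positions': array([-1.22350471e+00,  4.94196745e-01,  1.34616388e+00, -4.35980674e-06,
        1.30252199e+00, -9.55139494e-02]), 'qvel': array([-2.08585091e-03, -4.35963425e-04,  2.13974290e-04,  8.53865160e-04,
        1.12027969e-03,  6.02489910e-05]), 'effort': array([-1.45980437e-03, -8.82155085e+01, -3.83877540e+01, -3.31627652e-04,
        9.95922892e-03, -1.78194756e-05]), 'tool_pos': array([ 267.6594512 , -564.35935235,  230.68073981]), 'ee_rot': array([ 0.59787274, -0.59731619,  0.3783569 , -0.37763423]), 'contact_force': array([-0.13761469, -0.0850269 ,  0.02028617]), 'torque': array([0.00166623, 0.04173706, 0.05763768]), 'gripper_width': 0.9979688166621843}
side {'fov_y': 53.20105527794735, 'cx': 316.978424709342, 'cy': 238.09015879976337, 'dist_coeffs': [0.008024598783137911, 0.0, 0.0, 0.0, 0.0], 'T': [[-0.9937599055748504, -0.05782514422828212, 0.09538083018533038, 474.6529921079953], [-0.1106905572639613, 0.6166187247745681, -0.7794414338421963, 729.7801642110572], [-0.013742292547394024, -0.7851354029416606, -0.6191716631461569, 791.7742617743411], [0.0, 0.0, 0.0, 1.0]]}
top {'fov_y': 43.52555826044564, 'cx': 310.2974829710265, 'cy': 241.36043749332083, 'dist_coeffs': [-0.20275547803762467, 0.0, 0.0, 0.0, 0.0], 'T': [[-0.02658714519208122, -0.9901852627636396, 0.13720885217884826, 406.291794593625], [-0.9995753644725248, 0.027971058719292896, 0.00816765656359413, -110.18615707525773], [-0.011925370021686968, -0.13693343375459377, -0.9905084655216341, 1332.0984556574965], [0.0, 0.0, 0.0, 1.0]]}
```

View pics/side0.png

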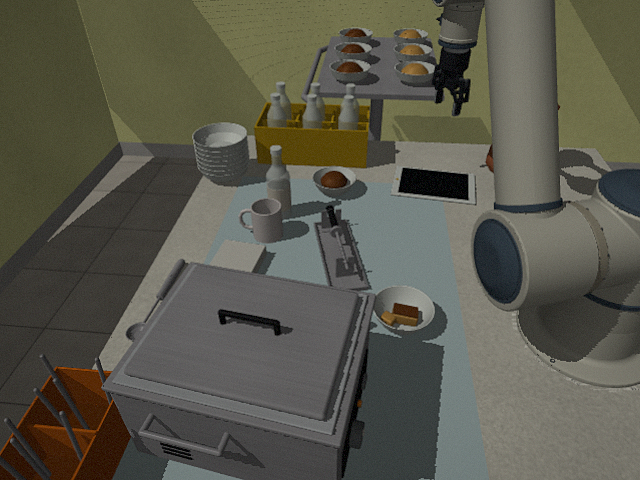

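View pics/top0.png

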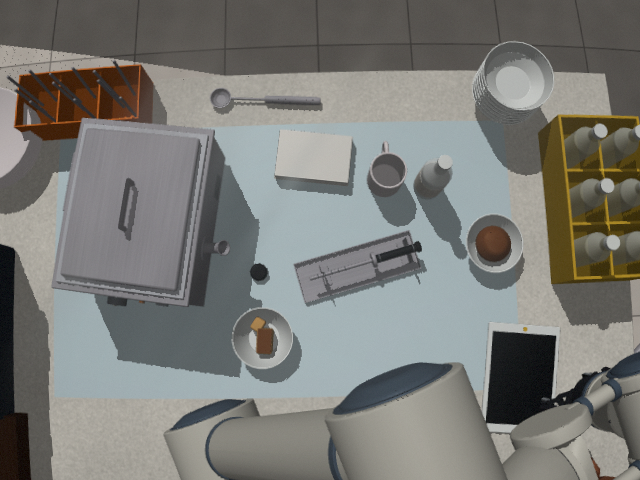

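The side view shows the warmer in front with the tray beyond it. The top view shows the neck near (222,247), the tray around (360,268), the knob at (418,246) and the rod tip near (310,277). I'll enlarge these.

```bash
cat > h.py <<'E'
import numpy as np,cv2,json
from scipy.spatial.transform import Rotation as R
def cam(n):
    d=json.load(open(f"{n}.json")); f=240/np.tan(np.radians(d["fov_y"]/2))
    K=np.array([[f,0,d["cx"]],[0,f,d["cy"]],[0,0,1.]]); return K,np.array(d["dist_coeffs"]),np.array(d["T"])
def ray(n,p):
    K,D,T=cam(n); u=cv2.undistortPoints(np.array([[p]],float),K,D)[0,0]
    return T[:3,3],T[:3,:3]@np.array([u[0],u[1],1])
def atz(n,p,z):
    o,d=ray(n,p); return o+d*(z-o[2])/d[2]
def proj(n,X):
    K,D,T=cam(n); Ti=np.linalg.inv(T)
    return cv2.projectPoints(np.atleast_2d(np.array(X,float)),cv2.Rodrigues(Ti[:3,:3])[0],Ti[:3,3],K,D)[0][:,0]
def tri(ps):
    A=0;b=0
    for n,p in ps:
        o,d=ray(n,p);d=d/np.linalg.norm(d);P=np.eye(3)-np.outer(d,d);A=A+P;b=b+P@o
    return np.linalg.solve(A,b)
def crop(img,x0,y0,x1,y1,s,out):
    cv2.imwrite(out,cv2.resize(img[y0:y1,x0:x1],None,fx=s,fy=s,interpolation=cv2.INTER_CUBIC))
E
python3 - <<'E'
from h import *
t=cv2.imread("pics/top0.png");s=cv2.imread("pics/side0.png")
crop(t,285,220,435,310,5,"pics/t_tray.png")
crop(t,40,110,260,310,3,"pics/t_warm.png")
crop(t,185,215,285,290,8,"pics/t_neck.png")
crop(s,300,195,380,295,6,"pics/s_tray.png")
E
```

```text
(no output)
```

View pics/t_tray.png

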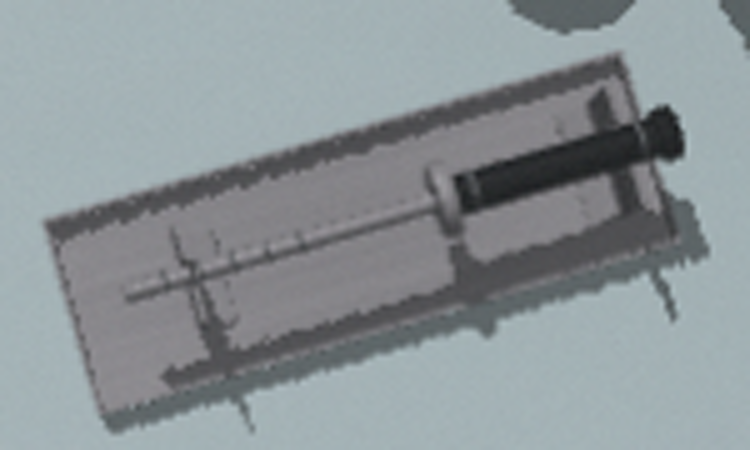

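View pics/t_neck.png

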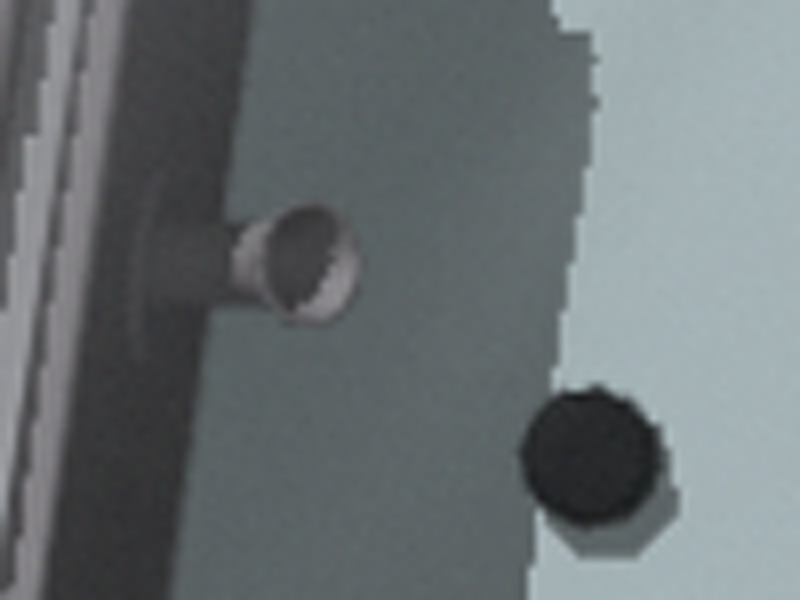

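View pics/t_warm.png

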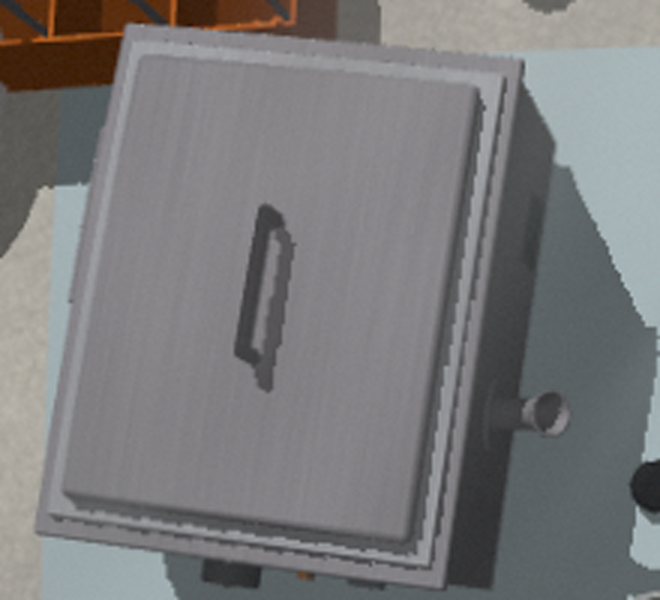

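View pics/s_tray.png

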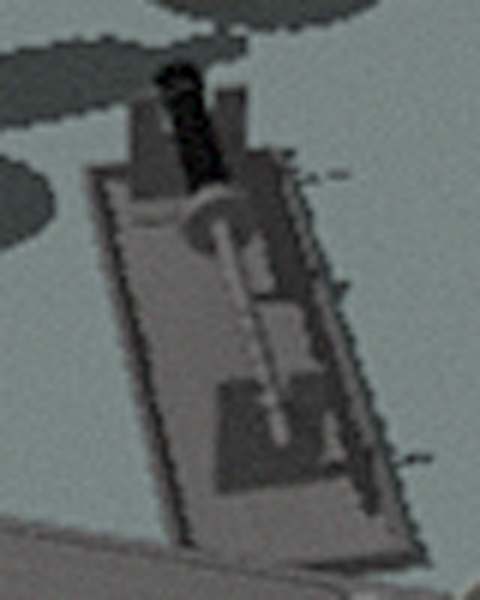

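Run:
```python
from h import *
f=lambda p,o,s:((p[0]+.5)/s-.5+o[0],(p[1]+.5)/s-.5+o[1])
np.set_printoptions(precision=1,suppress=True)
T=[atz("top",f(p,(285,220),5),12) for p in [(45,220),(622,55),(678,238),(110,420)]]
print("tray",*T,"c",np.mean(T,0))
print("yaw",[np.degrees(np.arctan2(*(b-a)[1::-1])) for a,b in[(T[1],T[0]),(T[2],T[3])]],np.linalg.norm(T[1]-T[0]),np.linalg.norm(T[2]-T[1]))
tip,kn,col=[atz("top",f(p,(285,220),5),50) for p in[(128,295),(684,132),(447,198)]]
print("tip",tip,"knob",kn,"col",col,np.linalg.norm(tip-kn),"yaw",np.degrees(np.arctan2(*(tip-kn)[1::-1])))
# side: tip & knob
fs=lambda p:f(p,(300,195),6)
for nm,a,b in(("tip",(128,295),(281,440)),("knob",(670,132),(178,78)),("col",(447,198),(215,220))):
  print(nm,tri([("top",f(a,(285,220),5)),("side",fs(b))]))
W=[atz("top",f(p,(40,110),3),205) for p in [(128,25),(523,62),(443,588),(37,530)]]
print("warm",*W,np.mean(W,0))
for a,b in((0,1),(3,2),(0,3),(1,2)):
  d=W[b]-W[a];print(np.degrees(np.arctan2(d[1],d[0])),np.linalg.norm(d))
print("mouth",atz("top",f((310,264),(185,215),8),155))
print("cap",atz("top",f((592,456),(185,215),8),16))
```

```text
tray [540.7 -61.1  12. ] [ 607.2 -320.    12. ] [ 524.5 -341.1   12. ] [451.8 -87.5  12. ] c [ 531.  -202.5   12. ]
yaw [np.float64(104.40632483262831), np.float64(106.00319149032329)] 267.2944862363718 85.282359589358
tip [503.6 -97.3  50. ] knob [ 567.  -339.4   50. ] col [ 541.4 -235.3   50. ] 250.26839349722314 yaw 104.6707669712737
tip [506.1 -97.4  51.7]
knob [ 568.2 -332.4   55.2]
col [ 543.3 -235.3   50.6]
warm [830.  358.1 205. ] [788.7  83.  205. ] [446.3 134.7 205. ] [487.6 408.9 205. ] [638.1 246.2 205. ]
-98.54830529366296 278.19248795085485
-98.55696010663128 277.2676974299248
171.56079735346648 346.20170279835736
171.40775078687136 346.2430596419433
mouth [561.8  72.5 155. ]
cap [524.7  16.3  16. ]
```

```bash
cat >> h.py <<'E'
def pose():
    from cell import readout
    o=readout.get_obs(); q=o["ee_rot"]; return o,np.array(o["tool_pos"]),R.from_quat([q[1],q[2],q[3],q[0]])
def delta(p,Rt,p0=None,R0=None):
    if p0 is None: _,p0,R0=pose()
    s=R0.inv().apply(np.array(p)-p0)/300; r=(R0.inv()*Rt).as_rotvec(degrees=True)/60
    return np.round(np.r_[s,r],4)
def frame(a,d,sgn):  # a finger dir, d dipstick axis dir (both in the tool y-z plane)
    a=a/np.linalg.norm(a); x=sgn*np.cross(d,a); x/=np.linalg.norm(x)
    return R.from_matrix(np.c_[x,a,np.cross(x,a)])
def stickR(yaw,pitch,psi,sgn):  # pitch: tip-down angle ; psi: tilt of fingers toward tip
    y,p=np.radians([yaw,pitch]); h=np.array([np.cos(y),np.sin(y),0]);up=np.array([0,0,1.])
    d=np.cos(p)*h-np.sin(p)*up; n=-np.cos(p)*up-np.sin(p)*h; q=np.radians(psi)
    a=np.cos(q)*n+np.sin(q)*d; return frame(a,d,sgn),a,d
E
python3 - <<'E'
from h import *
np.set_printoptions(precision=3,suppress=True)
o,p,r=pose(); print(r.as_matrix())
for s in(1,-1):
    Rt,a,d=stickR(105,0,30,s); print(s,Rt.as_matrix().tolist(),delta([553.5,-285,50]+17*a+[0,0,130],Rt))
    Rt,a,d=stickR(81.5,45,30,s); print(s,a,d,delta([553.5,-285,200],Rt))
for n,px,z in(("bottle",(445,163),205),("mug",(388,170),92),("bowla",(494,243),55),("bowlb",(263,338),45)): print(n,atz("top",px,z))
E
```

```text
[[ 0.428 -0.     0.904]
 [-0.904  0.001  0.428]
 [-0.001 -1.     0.   ]]
1 [[-0.9659258262890684, -0.12940952255126043, 0.22414386804201353], [-0.2588190451025209, 0.48296291314453416, -0.8365163037378079], [0.0, -0.8660254037844387, -0.49999999999999994]] [-0.461  0.219  1.265 -0.363  1.63   0.436]
1 [-0.038 -0.256 -0.966] [ 0.105  0.699 -0.707] [-0.433  0.103  1.26   0.145  2.05  -0.271]
-1 [[0.9659258262890683, -0.12940952255126043, -0.22414386804201353], [0.2588190451025209, 0.4829629131445341, 0.8365163037378079], [0.0, -0.8660254037844387, 0.5]] [-0.461  0.219  1.265  0.415 -1.295  0.346]
-1 [-0.038 -0.256 -0.966] [ 0.105  0.699 -0.707] [-0.433  0.103  1.26  -0.23  -0.93  -0.123]
bottle [ 709.205 -367.577  205.   ]
mug [ 726.624 -269.303   92.   ]
bowla [ 568.293 -499.677   55.   ]
bowlb [379.686   6.672  45.   ]
```

arm_command:
  deltas:
    - [-0.346,0.1,0.949,0.31,-0.97,0.26,0]
    - [-0.346,0.1,0.949,0.31,-0.97,0.26,0]
    - [-0.346,0.1,0.949,0.31,-0.97,0.26,0]
    - [-0.346,0.1,0.949,0.31,-0.97,0.26,0]
    - [-0.346,0.1,0.949,0.31,-0.97,0.26,0]
    - [-0.346,0.1,0.949,0.31,-0.97,0.26,0]
    - [-0.346,0.1,0.949,0.31,-0.97,0.26,0]

```text
time: 0.98
tool_pos: [480.7, -348.6, 199.9]
ee_rot: [0.833, -0.55, 0.053, -0.014]
contact_force: [0.7, -0.9, 0.3]
gripper_width: 0.997
```

```bash
cat > g.py <<'E'
from h import *
np.set_printoptions(precision=3,suppress=True)
Rt,a,d=stickR(105,0,30,-1)
o,p,r=pose(); print(o["time"],p,o["joint_positions"],o["contact_force"],o["gripper_width"])
for h in(120,50,0): print(h,delta([553.5,-285,50]+17*a+[0,0,h],Rt))
E
python3 g.py
```

```text
0.975 [ 480.709 -348.623  199.872] [-0.86   0.637  1.241  0.233  1.6   -0.795] [ 0.723 -0.936  0.307] 0.9972189089422278
120 [ 0.225  0.223  0.186  0.104 -0.326  0.085]
50 [ 0.242  0.437  0.095  0.104 -0.326  0.085]
0 [ 0.254  0.59   0.03   0.104 -0.326  0.085]
```

arm_command:
  deltas:
    - [0.225,0.223,0.186,0.104,-0.326,0.085,0]
    - [0.225,0.223,0.186,0.104,-0.326,0.085,0]
    - [0.225,0.223,0.186,0.104,-0.326,0.085,0]
    - [0.225,0.223,0.186,0.104,-0.326,0.085,0]
    - [0.225,0.223,0.186,0.104,-0.326,0.085,0]
    - [0.225,0.223,0.186,0.104,-0.326,0.085,0]

```text
time: 1.72
tool_pos: [550.9, -277.7, 156.0]
ee_rot: [0.858, -0.496, -0.065, 0.112]
contact_force: [-0.5, -0.6, 0.3]
gripper_width: 1.005
```

```bash
cat >> g.py <<'E'
import sys
from cell import read_camera
for n in("top","side"): cv2.imwrite(f"pics/{n}_{sys.argv[1]}.png",read_camera(n)["image"])
E
python3 g.py 1
```

```text
1.725 [ 550.886 -277.652  155.957] [-0.718  0.766  1.147  0.284  1.67  -1.013] [-0.466 -0.565  0.324] 1.0047094215153785
120 [ 0.002  0.003  0.001  0.001 -0.002  0.001]
50 [ 0.002  0.205 -0.116  0.001 -0.002  0.001]
0 [ 0.002  0.35  -0.199  0.001 -0.002  0.001]
```

View pics/side_1.png

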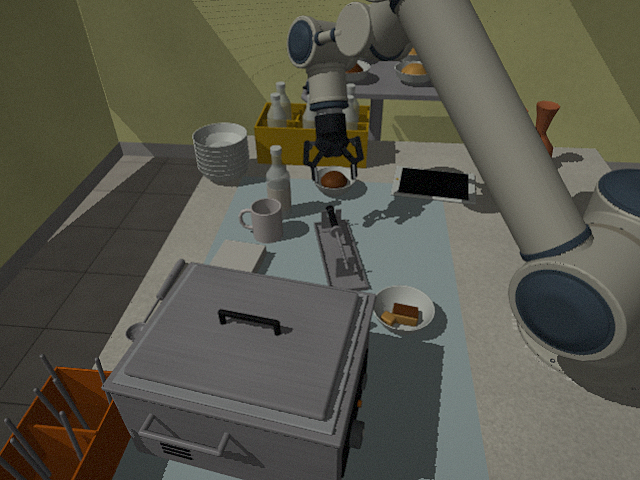

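View pics/top_1.png

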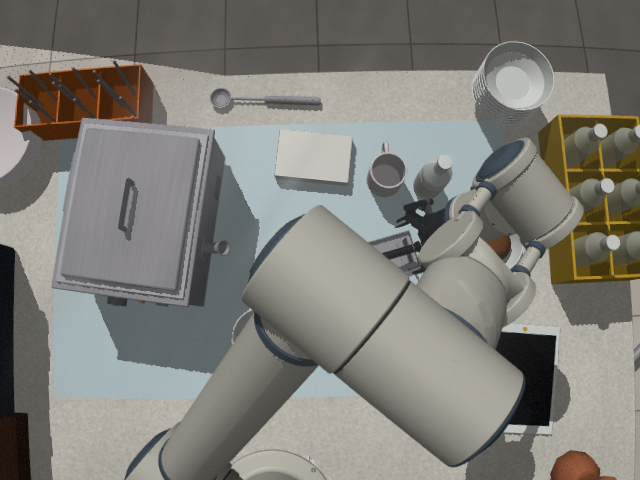

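The gripper stands open above the handle: fingers at (333,160) in the side view, handle below. Descending now, in two stages.

arm_command:
  deltas:
    - [0.002,0.1,-0.06,0,-0.002,0,0]
    - [0.002,0.2,-0.115,0,-0.002,0,0]
    - [0.002,0.24,-0.138,0,-0.002,0,0]
    - [0.002,0.28,-0.16,0,-0.002,0,0]
    - [0.002,0.31,-0.178,0,-0.002,0,0]
    - [0.002,0.33,-0.19,0,-0.002,0,0]
    - [0.002,0.35,-0.199,0,-0.002,0,0]
    - [0.002,0.35,-0.199,0,-0.002,0,0]

```text
time: 2.82
tool_pos: [551.3, -276.3, 34.7]
ee_rot: [0.859, -0.496, -0.066, 0.113]
contact_force: [0.9, 0.0, -0.3]
gripper_width: 1.003
```

```bash
python3 g.py 2; python3 -c "
from h import *
crop(cv2.imread('pics/side_2.png'),270,120,400,300,4,'pics/s2c.png');crop(cv2.imread('pics/top_2.png'),340,180,480,280,5,'pics/t2c.png')"
```

```text
2.825 [ 551.331 -276.337   34.687] [-0.716  0.904  1.213  0.285  1.474 -1.072] [ 0.943  0.042 -0.291] 1.003170006098225
120 [-0.    -0.349  0.2    0.     0.001  0.   ]
50 [-0.    -0.147  0.083  0.     0.001  0.   ]
0 [-0.001 -0.002 -0.     0.     0.001  0.   ]
```

View pics/s2c.png

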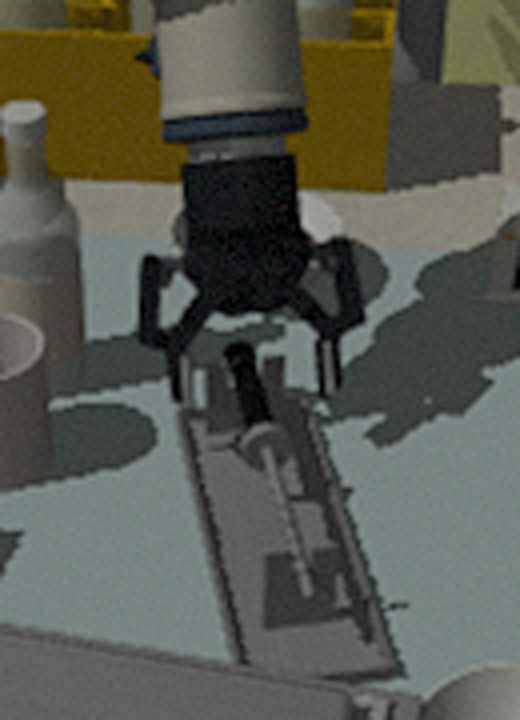

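View pics/t2c.png

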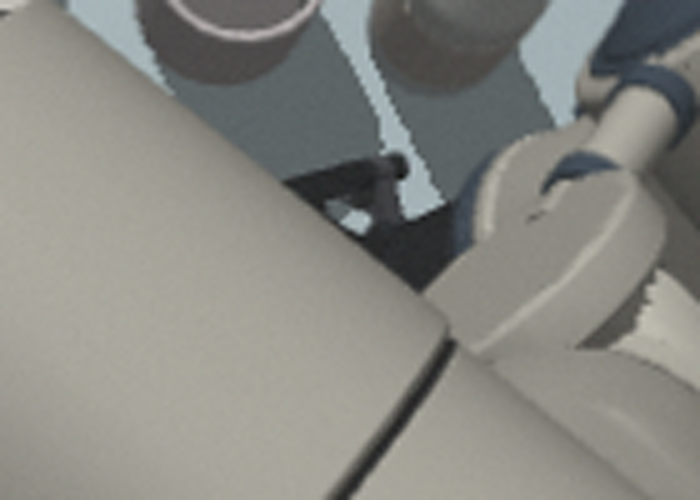

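In the side crop the fingers at (180,380) and (330,375) straddle the handle at (250,390), so it is centred. Closing.

arm_command:
  deltas:
    - [0,0,0,0,0,0,255]
    - [0,0,0,0,0,0,255]
    - [0,0,0,0,0,0,255]
    - [0,0,0,0,0,0,255]
    - [0,0,0,0,0,0,255]
    - [0,0,0,0,0,0,255]
    - [0,0,0,0,0,0,255]
    - [0,0,0,0,0,0,255]

```text
time: 3.92
tool_pos: [552.5, -276.6, 35.4]
ee_rot: [0.858, -0.496, -0.067, 0.112]
contact_force: [5.5, 0.1, 1.3]
gripper_width: 0.192
```

arm_command:
  deltas:
    - [0,-0.06,0.034,0,0,0,255]
    - [0,-0.12,0.069,0,0,0,255]
    - [0,-0.22,0.126,0,0,0,255]
    - [0,-0.34,0.195,0,0,0,255]
    - [0,-0.46,0.264,0,0,0,255]
    - [0,-0.52,0.298,0,0,0,255]
    - [0,-0.52,0.298,0,0,0,255]
    - [0,-0.52,0.298,0,0,0,255]

```text
time: 4.92
tool_pos: [551.6, -276.8, 214.6]
ee_rot: [0.858, -0.496, -0.066, 0.113]
contact_force: [0.1, -0.1, -1.8]
gripper_width: 0.189
```

```bash
python3 g.py 3; python3 -c "
from h import *
crop(cv2.imread('pics/side_3.png'),270,80,420,260,4,'pics/s3c.png');crop(cv2.imread('pics/top_3.png'),290,180,450,300,5,'pics/t3c.png')"
```

```text
4.925 [ 551.644 -276.762  214.563] [-0.716  0.711  1.093  0.29   1.774 -0.984] [ 0.061 -0.145 -1.833] 0.1889917638043594
120 [-0.002  0.171 -0.099  0.001  0.001  0.002]
50 [-0.002  0.373 -0.215  0.001  0.001  0.002]
0 [-0.003  0.518 -0.298  0.001  0.001  0.002]
```

View pics/s3c.png

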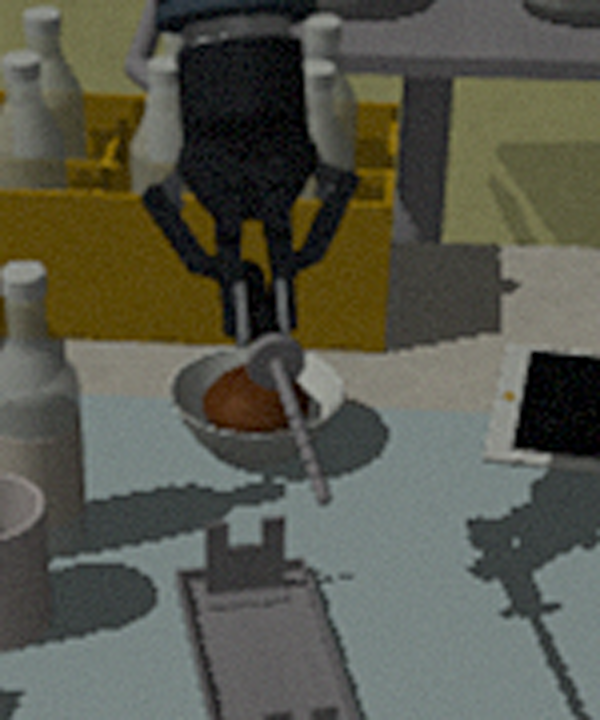

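View pics/t3c.png

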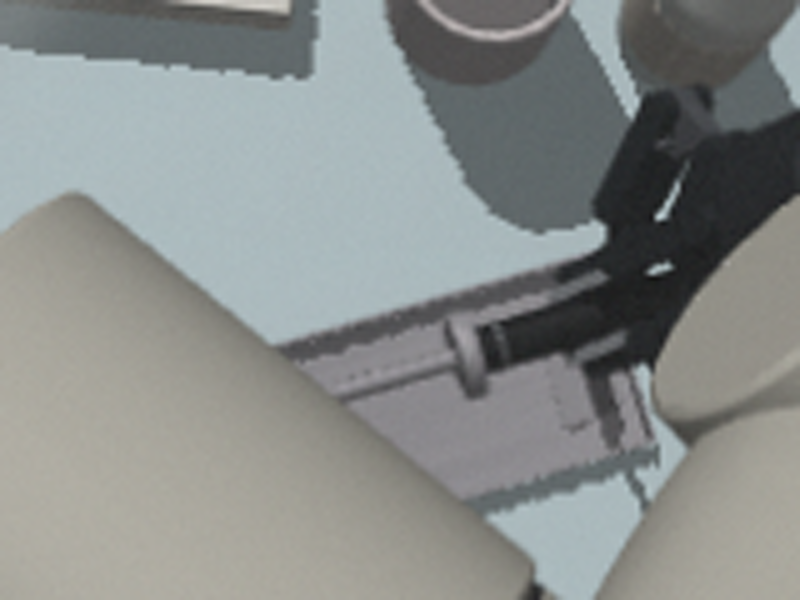

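Run:
```python
from h import *
np.set_printoptions(precision=1,suppress=True)
o,p,r=pose(); Rg,a,d=stickR(105,0,30,-1)
H=np.array([553.5,-285,50])+[-0.5,0,179.5]
for nm,x in(("tip",140),("col",0),("knob",-110)):
    X=H+(x+54)*d; print(nm,X,"top",proj("top",X),"side",proj("side",X))
print("col tri",tri([("top",(383.2,251)),("side",(339.3,169.3))]))
```

```text
tip [502.8 -97.6 229.5] top [[309.2 271.7]] side [[351.3 204.2]]
col [ 539.  -232.8  229.5] top [[381.7 250.1]] side [[338.8 170.5]]
knob [ 567.5 -339.1  229.5] top [[437.6 233.3]] side [[330.6 148.3]]
col tri [ 537.6 -235.3  231.1]
```

```bash
python3 - <<'E'
from h import *
import json
o,p,r=pose(); Rg,a,d=stickR(105,0,30,-1)
H=np.array([553.0,-285.5,229.5])
json.dump(dict(H=r.inv().apply(H-p).tolist(),d=r.inv().apply(d).tolist()),open("grasp.json","w"))
print(r.inv().apply(H-p),r.inv().apply(d))
E
cat > ins.py <<'E'
from h import *
import sys
from cell import read_camera
np.set_printoptions(precision=4,suppress=True)
G=json.load(open("grasp.json")); Ht=np.array(G["H"]);dt=np.array(G["d"])
M=np.array([561.7,71.5,155]); YAW=81.5; PITCH=45
def target(s,yaw=YAW,pitch=PITCH,M=M):
    # want R*dt = d, with jaw axis horizontal
    y,q=np.radians([yaw,pitch]); h=np.array([np.cos(y),np.sin(y),0]); d=np.cos(q)*h-np.sin(q)*np.array([0,0,1.])
    xh=np.cross(d,[0,0,1.]); xh/=np.linalg.norm(xh)
    xt=np.array([1.,0,0]); xt-=dt*(xt@dt); xt/=np.linalg.norm(xt)
    A=np.c_[dt,xt,np.cross(dt,xt)]; B=np.c_[d,xh,np.cross(d,xh)]
    Rt=R.from_matrix(B@A.T); Hw=M-d*(s+54); return Hw-Rt.apply(Ht),Rt
def cur():
    o,p,r=pose(); H=p+r.apply(Ht); d=r.apply(dt); O=H+54*d
    print("t",o["time"],"p",p,"j",o["joint_positions"],"F",o["contact_force"],"T",o["torque"],"w",o["gripper_width"])
    print("org",O,"tip",O+140*d,"yaw",np.degrees(np.arctan2(d[1],d[0])),"pitch",np.degrees(np.arcsin(-d[2])))
    return O,d
if __name__=="__main__":
    O,d=cur()
    for s in map(float,sys.argv[2:]): print(s,delta(*target(s)))
    if sys.argv[1]!="-":
        for n in("top","side"): cv2.imwrite(f"pics/{n}_{sys.argv[1]}.png",read_camera(n)["image"])
E
python3 ins.py - 180 150
```

```text
[ -0.9190929  -17.74631443  -0.02443276] [4.22453907e-04 4.99827631e-01 8.66124795e-01]
t 5.025 p [ 551.6091 -276.6674  214.1433] j [-0.7164  0.712   1.093   0.2902  1.7738 -0.9838] F [ 0.0162  0.1782 -0.3454] T [-0.3761 -0.094   0.0299] w 0.18659614701987157
org [ 539.0238 -233.34    229.5   ] tip [502.7891 -98.1104 229.5   ] yaw 105.00000000000001 pitch -3.901254717061664e-15
180.0 [ 0.1104  0.0383  0.6606 -0.7395  0.3988 -0.0504]
150.0 [ 0.1385  0.1319  0.6814 -0.7395  0.3988 -0.0504]
```

arm_command:
  deltas:
    - [0.11,0.038,0.66,-0.74,0.399,-0.05,255]
    - [0.11,0.038,0.66,-0.74,0.399,-0.05,255]
    - [0.11,0.038,0.66,-0.74,0.399,-0.05,255]
    - [0.11,0.038,0.66,-0.74,0.399,-0.05,255]
    - [0.11,0.038,0.66,-0.74,0.399,-0.05,255]
    - [0.11,0.038,0.66,-0.74,0.399,-0.05,255]
    - [0.11,0.038,0.66,-0.74,0.399,-0.05,255]
    - [0.11,0.038,0.66,-0.74,0.399,-0.05,255]

```text
time: 6.02
tool_pos: [537.3, -98.0, 302.9]
ee_rot: [-0.607, 0.791, -0.06, 0.045]
contact_force: [-0.8, 0.1, -0.7]
gripper_width: 0.191
```

```bash
python3 ins.py 4 180 150
```

```text
t 6.025 p [537.3159 -98.0408 302.9485] j [-0.1311  0.3333  1.4425 -0.2662  1.3791  0.0708] F [-0.7973  0.0771 -0.7254] T [ 0.1471 -0.0306  0.0257] w 0.19091272545852597
org [542.7608 -55.6059 281.9458] tip [557.4052  42.3761 183.0263] yaw 81.49949752096693 pitch 44.95633063719338
180.0 [-0.0001 -0.0023  0.0037 -0.0007 -0.0009 -0.0015]
150.0 [-0.0001  0.0478  0.0903 -0.0007 -0.0009 -0.0015]
```

View pics/side_4.png

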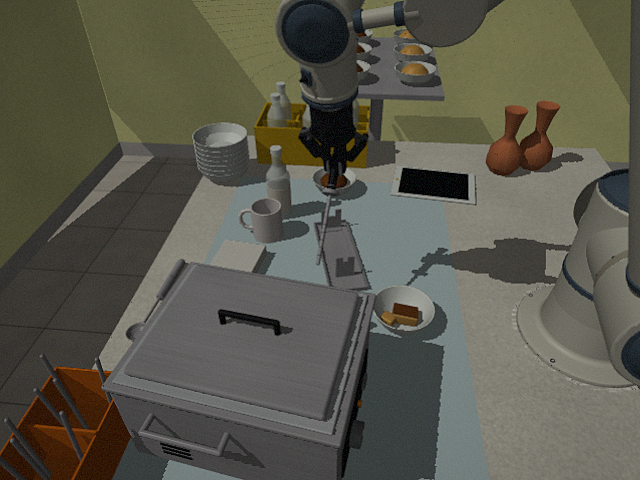

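View pics/top_4.png

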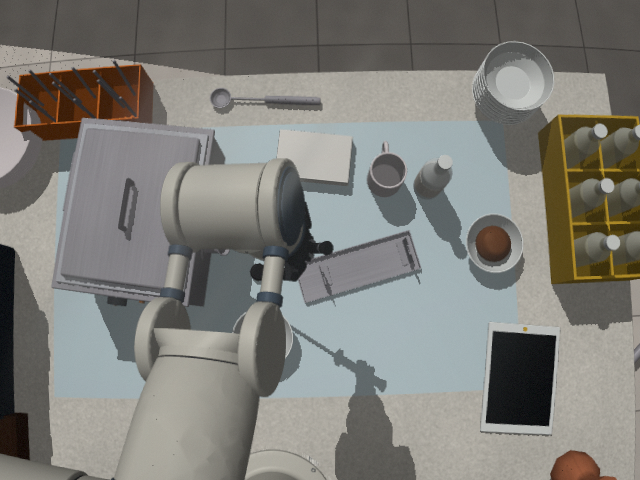

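Run:
```python
from h import *
from ins import *
O,d=cur()
for x in(140,90,0,-110): print(x,proj("side",O+x*d),proj("top",O+x*d))
crop(cv2.imread('pics/side_4.png'),290,160,370,280,6,'pics/s4c.png')
```

```text
t 6.125 p [537.3238 -97.997  303.1486] j [-0.1306  0.333   1.4425 -0.2668  1.3791  0.0716] F [ 0.3183 -0.0905 -1.135 ] T [ 0.1855 -0.0278  0.0252] w 0.19368834830729426
org [542.7879 -55.5773 282.1202] tip [557.4978  42.336  183.1424] yaw 81.45610798492176 pitch 44.99006724696488
140 [[318.0872 263.6927]] [[236.5349 247.4953]]
90 [[322.538  238.1752]] [[252.5888 247.3703]]
0 [[330.4336 192.9114]] [[284.3731 247.1181]]
-110 [[339.891  138.7007]] [[329.0572 246.7528]]
```

View pics/s4c.png

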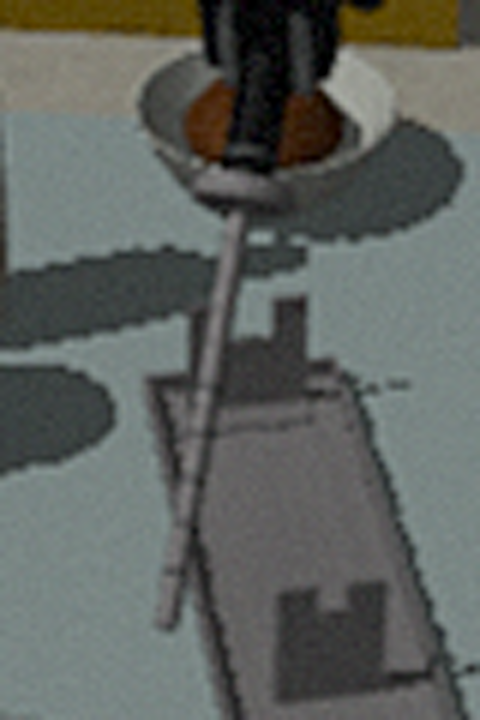

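Tip seen at (317.6,264.2) against (318.1,263.7) predicted, so it is aligned. Entering the mouth.

arm_command:
  deltas:
    - [0,0.03,0.06,-0.001,-0.001,-0.001,255]
    - [0,0.06,0.118,-0.001,-0.001,-0.001,255]
    - [0,0.08,0.148,-0.001,-0.001,-0.001,255]
    - [0,0.097,0.178,-0.001,-0.001,-0.001,255]
    - [0,0.114,0.207,-0.001,-0.001,-0.001,255]
    - [0,0.131,0.236,-0.001,-0.001,-0.001,255]
    - [0,0.131,0.236,-0.001,-0.001,-0.001,255]

```text
time: 7.0
tool_pos: [545.8, -40.0, 246.4]
ee_rot: [-0.607, 0.792, -0.059, 0.044]
contact_force: [-0.4, 0.4, -0.7]
gripper_width: 0.188
```

```bash
python3 ins.py 5 100 60 20 0
```

```text
t 7.0 p [545.8215 -39.994  246.3554] j [-0.0241  0.3999  1.5012 -0.272   1.2851  0.2065] F [-0.3665  0.3613 -0.6896] T [ 0.0858 -0.0057 -0.0101] w 0.18843509490238855
org [551.2043   2.4127 225.2799] tip [565.7161 100.2451 126.1929] yaw 81.5626909100524 pitch 45.053288336900884
100.0 [ 0.0005 -0.0005 -0.0031  0.0009  0.0005 -0.0007]
60.0 [ 0.0006  0.066   0.1125  0.0009  0.0005 -0.0007]
20.0 [ 0.0008  0.1325  0.228   0.0009  0.0005 -0.0007]
0.0 [ 0.0009  0.1658  0.2858  0.0009  0.0005 -0.0007]
```

View pics/side_5.png

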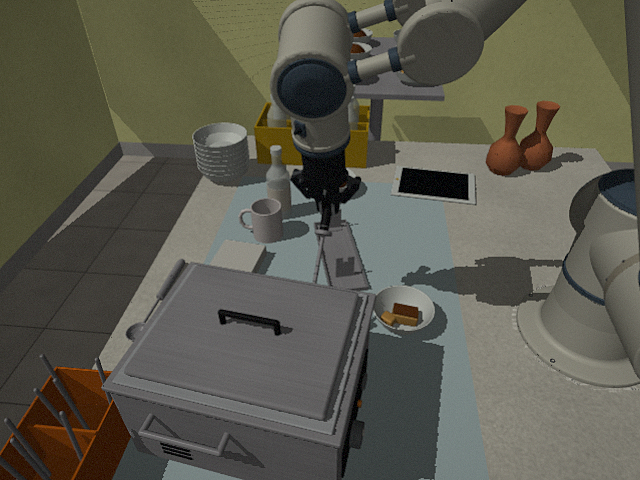

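The arm shows no contact, with the tip expected 40 mm inside. The rod goes behind the warmer edge at (317,283). Continuing.

arm_command:
  deltas:
    - [0,0.033,0.057,0.001,0,-0.001,255]
    - [0,0.066,0.113,0.001,0,-0.001,255]
    - [0,0.09,0.155,0.001,0,-0.001,255]
    - [0,0.115,0.197,0.001,0,-0.001,255]
    - [0,0.132,0.228,0.001,0,-0.001,255]
    - [0,0.14,0.241,0.001,0,-0.001,255]
    - [0,0.14,0.241,0.001,0,-0.001,255]

```text
time: 7.98
tool_pos: [554.7, 17.8, 187.6]
ee_rot: [-0.607, 0.791, -0.058, 0.045]
contact_force: [1.3, 0.7, -0.6]
gripper_width: 0.187
```

```bash
python3 ins.py 6 20 10 0 -5 -10; python3 -c "
from h import *
crop(cv2.imread('pics/side_6.png'),270,160,400,290,5,'pics/s6c.png')"
```

```text
t 7.975 p [554.7459  17.8077 187.5533] j [ 0.0773  0.4855  1.5342 -0.2751  1.1943  0.3362] F [ 1.2888  0.7002 -0.5954] T [ 0.1422 -0.0526  0.0059] w 0.18663245358380745
org [560.1685  60.2281 166.5156] tip [574.8699 158.1246  67.52  ] yaw 81.45954711263438 pitch 45.0004151025377
20.0 [-0.0005 -0.0061 -0.0112  0.      0.      0.001 ]
10.0 [-0.0005  0.0106  0.0177  0.      0.      0.001 ]
0.0 [-0.0005  0.0273  0.0466  0.      0.      0.001 ]
-5.0 [-0.0005  0.0356  0.061   0.      0.      0.001 ]
-10.0 [-0.0005  0.0439  0.0754  0.      0.      0.001 ]
```

View pics/s6c.png

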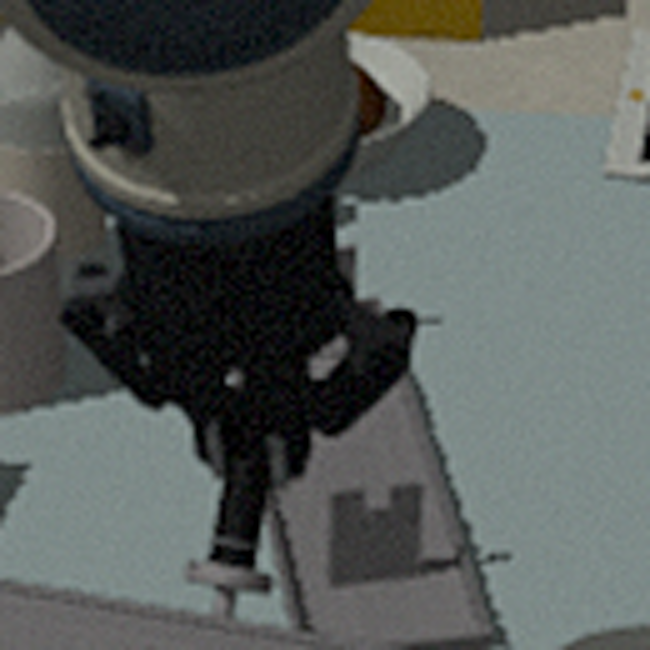

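View pics/top_6.png

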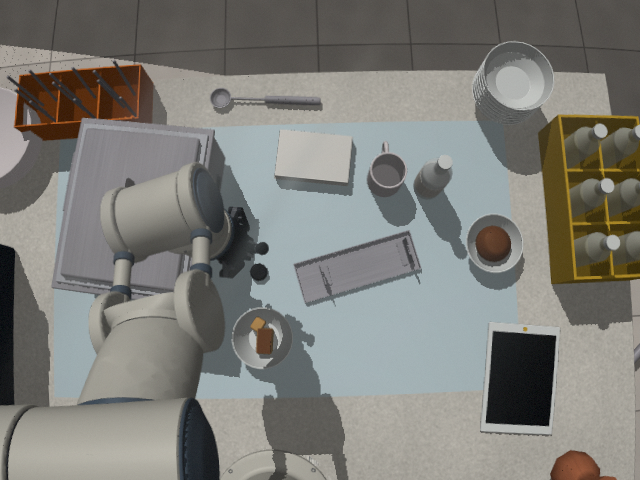

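arm_command:
  deltas:
    - [0,0.008,0.013,0,0,0.001,255]
    - [0,0.014,0.024,0,0,0.001,255]
    - [0,0.018,0.031,0,0,0.001,255]
    - [0,0.022,0.037,0,0,0.001,255]
    - [0,0.024,0.041,0,0,0.001,255]
    - [0,0.0255,0.0437,0,0,0.001,255]
    - [0,0.0273,0.0466,0,0,0.001,255]
    - [0,0.0273,0.0466,0,0,0.001,255]

```text
time: 9.07
tool_pos: [556.6, 27.7, 177.2]
ee_rot: [-0.606, 0.792, -0.059, 0.045]
contact_force: [-2.5, -9.2, 11.4]
gripper_width: 0.189
```

```bash
python3 ins.py - 0 -2 -4 -6
```

```text
t 9.075 p [556.5697  27.7492 177.2206] j [ 0.0952  0.5029  1.5358 -0.2773  1.181   0.3598] F [-2.4825 -9.1827 11.387 ] T [-1.6541  0.6501  0.0501] w 0.18899528047067543
org [562.0193  70.1288 156.1078] tip [576.7753 167.8414  56.9387] yaw 81.41243750786539 pitch 45.100908885982065
0.0 [-0.0016  0.0027  0.0051  0.0017 -0.0007  0.0009]
-2.0 [-0.0016  0.006   0.0109  0.0017 -0.0007  0.0009]
-4.0 [-0.0016  0.0093  0.0167  0.0017 -0.0007  0.0009]
-6.0 [-0.0016  0.0127  0.0225  0.0017 -0.0007  0.0009]
```

The 14.7 N reaction is purely axial, at the expected stop. I'll press a little further to be sure it's seated.

arm_command:
  deltas:
    - [-0.001,0.004,0.008,0,0,0,255]
    - [-0.001,0.006,0.011,0,0,0,255]
    - [-0.001,0.006,0.011,0,0,0,255]
    - [-0.001,0.006,0.011,0,0,0,255]

```text
time: 9.57
tool_pos: [556.8, 27.7, 176.9]
ee_rot: [-0.604, 0.793, -0.058, 0.046]
contact_force: [-9.4, -23.2, 30.7]
gripper_width: 0.188
```

```bash
python3 ins.py 7 0 -2 -4 -6; python3 -c "
from h import *
crop(cv2.imread('pics/side_7.png'),270,190,390,290,6,'pics/s7c.png')
crop(cv2.imread('pics/top_7.png'),180,200,280,290,6,'pics/t7c.png')"
```

```text
t 9.575 p [556.7613  27.7101 176.9347] j [ 0.0979  0.504   1.536  -0.2826  1.1807  0.3655] F [ -9.3669 -23.2116  30.7331] T [-4.4612  1.645  -0.0943] w 0.18762644215280494
org [562.2464  69.9825 155.6171] tip [577.1332 167.1962  55.9784] yaw 81.29364907456934 pitch 45.37381551584175
0.0 [-0.0023  0.0017  0.0049  0.0062 -0.0014  0.0024]
-2.0 [-0.0023  0.005   0.0107  0.0062 -0.0014  0.0024]
-4.0 [-0.0023  0.0083  0.0165  0.0062 -0.0014  0.0024]
-6.0 [-0.0023  0.0116  0.0223  0.0062 -0.0014  0.0024]
```

View pics/s7c.png

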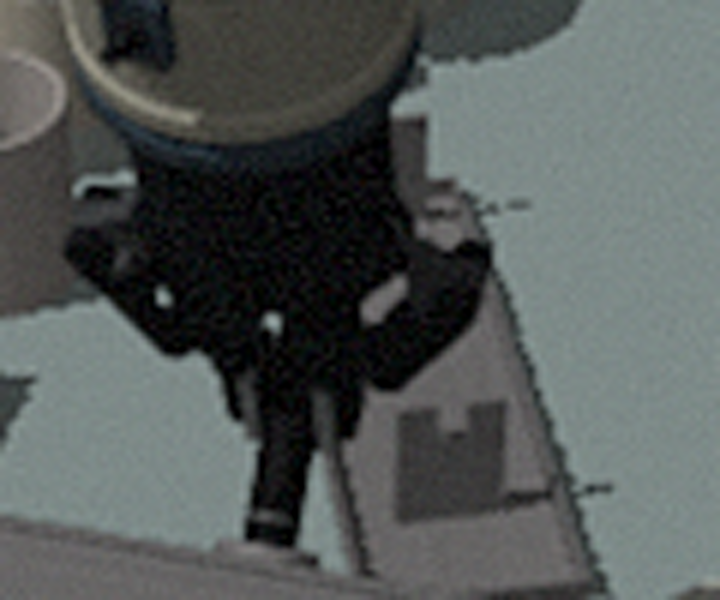

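View pics/t7c.png

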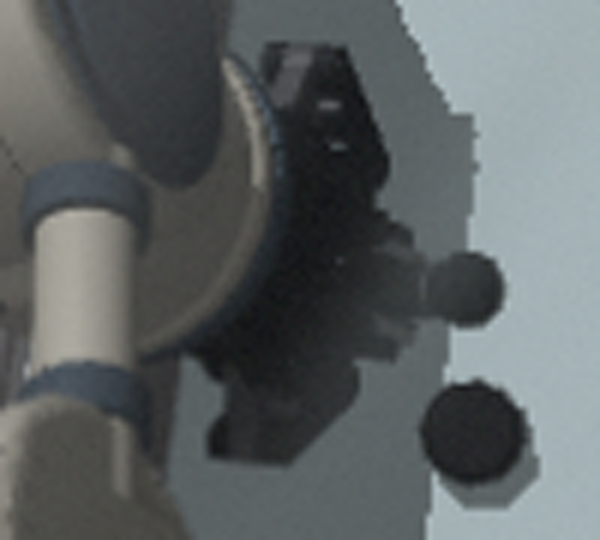

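It stops hard: 39 N axial with only 0.5 mm further travel. I'll dither sideways under lighter pressure to rule out a jam short of the stop.

arm_command:
  deltas:
    - [0,0.0015,0.003,0,0,0,255]
    - [0,0.0075,0.001,0,0,0,255]
    - [0,0.0075,0.001,0,0,0,255]
    - [0,-0.003,0.006,0,0,0,255]
    - [0,-0.003,0.006,0,0,0,255]
    - [0.006,0.0017,0.005,0,0,0,255]
    - [-0.006,0.0017,0.005,0,0,0,255]
    - [0,0.0017,0.005,0,0,0,255]
    - [0,0.0017,0.005,0,0,0,255]

```text
time: 10.8
tool_pos: [557.1, 27.6, 177.2]
ee_rot: [-0.603, 0.794, -0.058, 0.046]
contact_force: [-3.8, -10.9, 14.8]
gripper_width: 0.189
```

```bash
python3 ins.py 8 0
python3 - <<'E'
from ins import *
O,d=cur(); print("s",(O-M)@-d)
print(delta(*target(60)),delta(*target(180)))
E
```

```text
t 10.8 p [557.1203  27.6265 177.2334] j [ 0.0991  0.5042  1.5352 -0.285   1.1815  0.3679] F [ -3.764  -10.9371  14.7934] T [-2.1537  0.7753  0.0128] w 0.18885023624338318
org [562.6292  69.8463 155.8179] tip [577.6038 166.817   55.9558] yaw 81.22149641777374 pitch 45.504120076111235
0.0 [-0.0035  0.0027  0.0053  0.0084 -0.0019  0.0033]
t 10.9 p [557.0953  27.6123 177.249 ] j [ 0.0991  0.5042  1.5353 -0.2851  1.1815  0.3679] F [ -4.4134 -11.0332  15.7061] T [-2.1343  0.7544  0.0303] w 0.18888584600143807
org [562.6045  69.8318 155.8332] tip [577.5814 166.8014  55.9703] yaw 81.22006230718388 pitch 45.50457151952349
s 1.6529858403556614
[-0.0028 -0.0957 -0.1688  0.0084 -0.0019  0.0033] [-0.0016 -0.2926 -0.517   0.0084 -0.0019  0.0033]
```

Depth does not change under the dither and the reaction stays axial, so the collar is on the mouth. Drawing out along the axis.

arm_command:
  deltas:
    - [0,-0.03,-0.053,0.004,-0.001,0.001,255]
    - [-0.001,-0.07,-0.124,0.008,-0.002,0.003,255]
    - [-0.001,-0.11,-0.195,0.008,-0.002,0.003,255]
    - [-0.001,-0.15,-0.266,0.008,-0.002,0.003,255]
    - [-0.001,-0.19,-0.337,0.008,-0.002,0.003,255]
    - [-0.001,-0.24,-0.426,0.008,-0.002,0.003,255]
    - [-0.001,-0.293,-0.517,0.008,-0.002,0.003,255]
    - [-0.001,-0.293,-0.517,0.008,-0.002,0.003,255]
    - [-0.001,-0.293,-0.517,0.008,-0.002,0.003,255]

```text
time: 12.02
tool_pos: [537.3, -96.6, 303.1]
ee_rot: [-0.607, 0.791, -0.059, 0.045]
contact_force: [-0.6, -0.2, -1.2]
gripper_width: 0.194
```

```bash
python3 ins.py 9 180
python3 - <<'E'
from h import *
from ins import *
O,d=cur()
for x in(140,0): print(x,proj("side",O+x*d))
crop(cv2.imread('pics/side_9.png'),290,160,370,280,5,'pics/s9c.png')
E
```

```text
t 12.025 p [537.3341 -96.6218 303.0798] j [-0.128   0.3326  1.4434 -0.2669  1.3783  0.0732] F [-0.6126 -0.2324 -1.2203] T [ 0.182  -0.0094  0.0188] w 0.1943542874174293
org [542.7548 -54.1997 282.0449] tip [557.3965  43.7098 183.0533] yaw 81.49486692529153 pitch 44.99806941959489
180.0 [ 0.0005 -0.0006 -0.0007 -0.     -0.0002 -0.0001]
t 12.125 p [537.327  -96.2509 302.6837] j [-0.1273  0.3332  1.4436 -0.2671  1.3784  0.073 ] F [ 0.5375  0.1614 -0.8002] T [ 0.1154 -0.0083 -0.0333] w 0.18969102458713955
org [542.6891 -53.8247 281.6421] tip [557.1488  44.0943 182.6332] yaw 81.59984037745168 pitch 45.00810361986412
140 [[318.1715 264.5071]]
0 [[330.4033 193.6101]]
```

View pics/s9c.png

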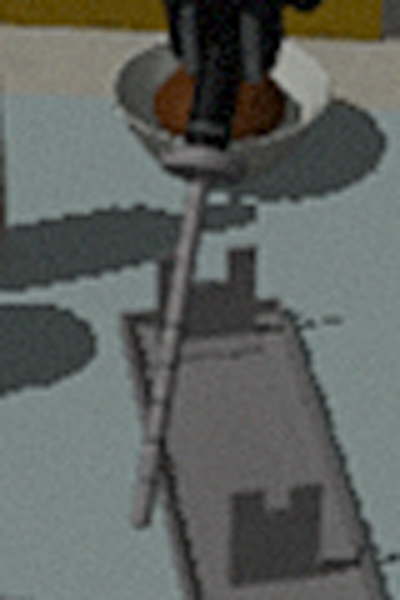

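The rod is fully out, with the tip at (317.4,264.4) as predicted, so nothing slipped. Now to the level reading pose over the tray.

Run:
```python
from ins import *
cur(); print(delta(*target(0,105,0,np.array([550,-275,255]))))
```

```text
t 12.125 p [537.327  -96.2509 302.6837] j [-0.1273  0.3332  1.4436 -0.2671  1.3784  0.073 ] F [ 0.5375  0.1614 -0.8002] T [ 0.1154 -0.0083 -0.0333] w 0.18969102458713955
org [542.6891 -53.8247 281.6421] tip [557.1488  44.0943 182.6332] yaw 81.59984037745168 pitch 45.00810361986412
[ 0.1921  0.3893 -0.6409  0.7391 -0.398   0.051 ]
```

arm_command:
  deltas:
    - [0.04,0.06,-0.12,0.15,-0.08,0.01,255]
    - [0.08,0.13,-0.25,0.3,-0.16,0.02,255]
    - [0.12,0.23,-0.39,0.45,-0.24,0.03,255]
    - [0.16,0.32,-0.53,0.6,-0.32,0.04,255]
    - [0.192,0.389,-0.641,0.739,-0.398,0.051,255]
    - [0.192,0.389,-0.641,0.739,-0.398,0.051,255]
    - [0.192,0.389,-0.641,0.739,-0.398,0.051,255]
    - [0.192,0.389,-0.641,0.739,-0.398,0.051,255]
    - [0.192,0.389,-0.641,0.739,-0.398,0.051,255]

```text
time: 13.25
tool_pos: [562.9, -317.2, 241.2]
ee_rot: [0.858, -0.497, -0.066, 0.114]
contact_force: [-0.1, -0.7, -0.7]
gripper_width: 0.187
```

```bash
python3 ins.py 10
python3 - <<'E'
from ins import *
O,d=cur()
for x in(140,0,-110): print(x,proj("side",O+x*d),proj("top",O+x*d))
crop(cv2.imread('pics/side_10.png'),270,80,420,260,4,'pics/s10c.png')
E
```

```text
t 13.25 p [ 562.8574 -317.1759  241.1555] j [-0.7455  0.7417  0.9537  0.2834  1.8862 -0.9815] F [-0.1321 -0.693  -0.6595] T [-0.3712 -0.0859 -0.0063] w 0.18696769944532474
org [ 550.2154 -273.832   256.4188] tip [ 513.7855 -138.6552  256.1266] yaw 105.08277045318194 pitch 0.11959586738575698
t 13.35 p [ 562.7229 -317.5603  240.779 ] j [-0.7461  0.7424  0.9534  0.2834  1.8863 -0.9816] F [ 0.8448 -0.2454 -0.5167] T [-0.3114 -0.1104 -0.0041] w 0.18701190284713767
org [ 550.1046 -274.218   256.0665] tip [ 513.7329 -139.0253  255.8483] yaw 105.05809825426655 pitch 0.08930006682294965
140 [[347.5994 182.6166]] [[331.8756 263.7038]]
0 [[335.5796 151.3798]] [[405.7116 241.5564]]
-110 [[327.6532 130.7752]] [[462.1759 224.4824]]
```

View pics/s10c.png

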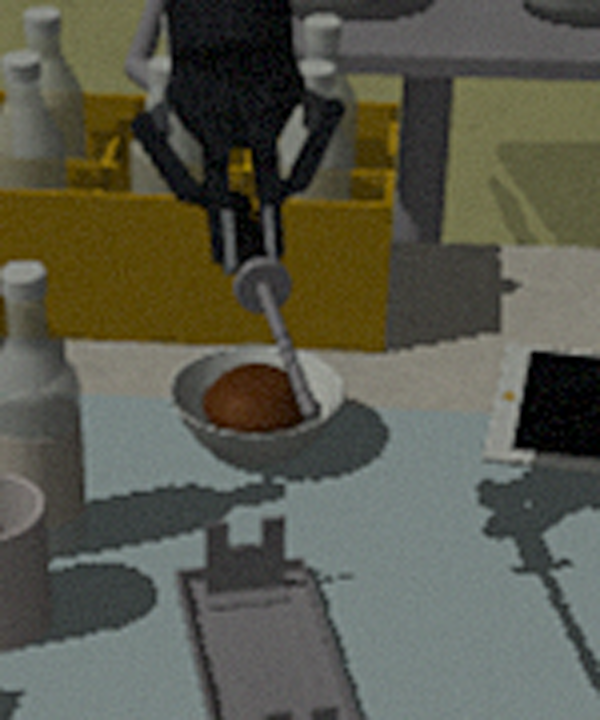

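View pics/top_10.png

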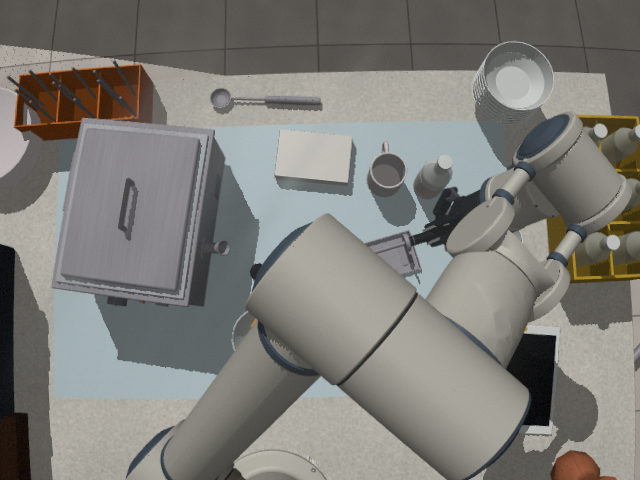

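In the side view the tip is at (348.4,182.4) against (347.6,182.6) predicted. The stick is level and every part of it is about 24 cm up or higher. I'll let the arm settle, then hand in.

arm_command:
  deltas:
    - [0,0,0,0,0,0,255]
    - [0,0,0,0,0,0,255]
    - [0,0,0,0,0,0,255]
    - [0,0,0,0,0,0,255]

```text
time: 13.85
tool_pos: [562.7, -317.6, 240.7]
ee_rot: [0.858, -0.496, -0.066, 0.113]
contact_force: [0.7, -0.6, -1.1]
gripper_width: 0.189
```

```bash
python3 ins.py - ; python3 -c "
from cell import ticket,readout
print(readout.get_obs()['qvel']);print(ticket.hand_in())"
```

```text
t 13.85 p [ 562.6667 -317.6238  240.6778] j [-0.7462  0.7425  0.9534  0.2834  1.8863 -0.9816] F [ 0.684  -0.6101 -1.112 ] T [-0.366  -0.1377  0.0329] w 0.1886392071659801
org [ 550.0565 -274.2811  255.9707] tip [ 513.7024 -139.0837  255.7689] yaw 105.05065281893314 pitch 0.08255384218073024
[-0.00285535  0.00128257 -0.00209328  0.0008107  -0.00073633  0.00052688]
the job is handed in; nothing more can be done
None
```

I took the dipstick from its rests and put it into the angled neck until the collar stopped. I then drew it right out, and it is now held level over the drip tray. The job was handed in at 13.9 s.

**Collar stop:** The rod ran in freely until a hard stop, where pressing with about 39 N along the axis moved it only about 0.5 mm further. Small sideways movements under lighter pressure did not let it go deeper. The computed stop was about 1.5 mm short of my camera estimate of the mouth, which is within calibration error. The warmer and the arm hid the mouth, so "fully home" rests on force and position, not on a picture.

**Final pose:** The dipstick is level to about 0.1 degrees, with its axis 256 mm high, so even the collar's lower edge is about 24 cm up. The tip is at about (514, -139), inside the tray outline. The side camera put the tip within 1 pixel of the prediction, both after drawing it out and in the final pose, so it had not slipped in the grip.

**Everything else:** As far as the pictures showed, nothing else on the trolley had moved. The arm hid part of the top view at the end.

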